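# Metal-detector check at the bread packing bench

## Robot

A 6-joint arm with a two-finger parallel gripper is mounted at the origin on the work surface. World frame = base frame: x ahead of the robot, y to its left, z up, the work surface at z = 0. Lengths are in m, angles in rad, forces in N, time in s.
With the tool pointing down it reaches from about 0.375 to 0.925 m from the base axis. Payload 5.7 kg.
Tool frame: the origin (TCP) lies at the very end of the fingers, on their centre line; the grasp point (between the pads) lies 19 mm behind it (robot.grip_depth is the distance from the TCP to the grasp point, in m); z points along the fingers, y is the line along which they close (so a half turn about z gives the same grasp; the last joint's range is limited). The gripper opens to 85 mm and grips with 20 to 120 N. Pads are 22 mm wide; open, the fingers measure 114 mm over their backs; the gripper's body (76 mm by 85 mm) begins 54 mm behind the grasp point. The pads swing forward as they close: fully open they stand 13 mm farther back than shut.
Start: joints at [1.132, 0.359, 1.51, -0, 1.272, -0.115], TCP at [0.191, 0.569, 0.231] pointing down, gripper open.
Joint ranges: [-2.97, 2.97], [-1.01, 2.36], [0.21, 2.38], [-0.96, 4.11], [0.2, 2.71], [-2.98, 2.98]. Speed limits (rad/s): [2.39, 2.39, 3.14, 3.14, 3.14, 3.14].

## Interface

Orientations are given as a unit quaternion [w, x, y, z].
In Python, from bench import robot gives the robot as it stands.
- The arm moves only by the tool send_rows, never from a script. Its argument "series" is a list of rows, each an object of numbers: "tx", "ty", "tz": the shift along the tool's x, y, z scaled (see below); "rx", "ry", "rz": the turn, a rotation vector about the tool's x, y, z scaled (see below). A call has exactly 10 rows; each row shifts and turns the commanded pose from where the row before left it, along the tool's axes as they then stand; what a row does not reach is not made up. The controller multiplies each number of a shift by 0.4 m and each number of a turn by 2 rad. A row lasts 1/12 s, in which the tool goes at most 41.7 mm and 7.16 degrees, less where a joint would pass 70% of its speed; a pose out of reach is approached as far as the arm can. A call with a number of a shift or a turn outside -1 to 1 is refused whole. A call with a gripper value outside its range is refused whole. "gripper" is the opening, from 0 (shut) to 1 (fully open), set as the call begins (left out, the last holds). The fingers move at their own pace and stop on an object; the grip force is fixed at half the most. Time passes only in rows, so rows that do not move let the fingers close, or fill a call up. It gives the time, the measured TCP pose, the force, the opening and the grip force at its end, in the units of the state.
- robot.get_obs(): the state, without advancing time (a new reading comes with each control period).
- robot.get_image(name): name is "side" or "top" or "wrist"; returns the picture (400x640x3 uint8, red, green, blue); there is no depth.
- robot.camera_info(name): a dict with "fx", "fy", "cx", "cy" (pixels), "view" (4x4, takes a point from world to camera coordinates); the wrist camera has in their place "hand_eye" (4x4, takes a point from camera to tool coordinates, whose origin is the TCP and whose axes are the flange's). Camera axes: x right, y down, z forward; pixel columns grow to the right and rows downward; lengths in m; the calibration is good to about 2 mm. A picture is of the moment at which its call begins: read the wrist's pose just before it. camera_info takes no time and is no camera call.
- robot.finish_job(): hands the job in; it is judged then, once.
Trained networks look in the newest picture that a camera, given by its name, has taken for a name from the list of things; names that differ only in an ending like _2 or _b are one class to them, and where a whole thing is asked for, a point or a joint stands for the part that bears it (a point fixed in the world has none). Each returns a list of dicts, best first, with "p" (0 to 1); they miss things now and then, are a little off and sometimes report something else, mostly with a low value. They report only what shows in the picture. A call takes as long as a camera call. They do not tell look-alikes from the thing itself.
- robot.look_for(thing, camera): "centre" ([column, row] in pixels, amid what is visible of it).
- robot.outline_of(thing, camera): "mask" (400x640 bool, what is visible of it) and "centre" ([column, row] in pixels, amid what is visible of it).
The state is a dict: "clock": time; "qpos": joint angles; "qd": joint speeds; "tau": joint torques, N m; "tcp_pos": TCP position; "tcp_rot": TCP orientation; "wrist_force": force on the tool from outside, world axes, zero at the start; "wrist_torque": the same for the moment, N m; "width": finger opening in m; "grip_force": force on a finger pad.
Only numpy, scipy, OpenCV 4.12 (cv2) and the standard library are available. Lean on these libraries where they do the work, as an engineer would, in place of code of your own. Each camera call takes 0.05 s, during which the arm holds its last target. There are 200 camera calls.

## Task

Check the bread line's bench-top metal detector: first seat the blue sample block flat and square, fully home, in the green pocket on the detector's bed and let go of it. Then take the orange-handled test wand out of its stand, pass its blade down through the narrow black-rimmed slot on top of the arch until the red line on the blade is level with the top of the black rim, and finish while still holding the wand there: do not let go of it. Leave the jar, the scraper and the bowl where they are.

Things in the scene. Friction and masses are not known exactly. Their poses are not given: they have to be found in the camera images.
- block_center (a point): centre of the loose blue sample block (white label, steel dot on top), 44 (its x) by 72 (its y) by 44 mm high, 140 to 280 g, standing on the bench, so this is 22 mm above its underside. Its ends are alike: it may go in either way round. z up, y along its length; gripped across the 44 mm
- pocket (a point): centre of the green pocket's floor, 25 mm above the bench, on the fixed detector's bed. Seated, the block's centre is 22 mm above this. Inside 47 (x) by 75 mm (y, its length): 1.5 mm play each side; rim 10 mm above the floor, its top 4 mm sloping outward. The long sides are open over the middle 45 mm, for fingers; the bed reaches 85 mm either way in x
- slot (a point): centre of the slot in the arch, level with the top of its black rim, 131 mm above the bench, 195 mm along +y from the pocket (same axes). Vertical, right through: 12 (x) by 47 mm (y); the rim slopes inward at 45 deg over its top 6 mm, then 20 mm of slot, then free down to the bed. Arch 150 (x) by 100 mm (y), flat top 6 mm below this point, the detector's only tall part
- wand_grip (a point): centre of the orange handle of the loose test wand: 20 mm thick (x), 44 wide (y), 50 high (z up). Under it a white blade, 10 mm thick (x), 44 wide (y), 80 long, its last 6 mm slightly narrower; its lower end is 105 mm below this point. Alike from both faces, 85 to 170 g, gripped across the handle's 20 mm
- wand_line (a point): centre of the red line, a band 5 mm high round the wand's blade, 50 mm below the handle's centre, 55 mm above the blade's lower end and 25 mm below the handle's underside; same axes as wand_grip
- stand: grey stand fixed to the bench, 54 by 80 mm and 50 mm high on a dark 70 by 90 mm foot; the wand stands upright in its well, loosely (14 by 49 mm, 42 mm deep), with the blade's end 8 mm above the bench. Origin: centre of its underside; z up, y along the well's length
- jar: bystander: jar with a lid, 70 mm across, 100 mm high, origin at the centre of its underside
- scraper: bystander: steel bench scraper with a wooden handle, lying flat, about 112 by 140 mm, 24 mm high, origin on the bench under its middle
- bowl: bystander: steel bowl, 120 mm across, 50 mm high, origin at the centre of its underside
Not all that is in view belongs to the job. Of the things that look like the part that bears wand_grip, the largest one is meant. Of the things that look like the part that bears block_center, take the one that is nearest to the robot's base at the start.

How it is judged:
By the outcome, as a careful person would: the job done as asked, in the order asked, and still so for the second after the job is handed in, while the arm keeps its last pose, push and grip.
It also fails if it takes over 69 s, if anything falls off the work surface, if the arm or the gripper's body presses on something with over 40 N, if the wrist force passes 120 N, or if a joint passes its speed limit or range.

## Working session

There is one attempt and no reset: what is moved stays moved. The work goes in short steps, Python scripts to look and compute and a tool call to move; the robot and the scene stay as the last step left them, time stands still between calls to the robot, and variables do not carry over. Pictures are saved under pics/ and viewed, at most 11 in all, crops included, and the job is handed in when it is done.

Besides the shell and the picture viewer there is one more tool, called by a JSON object that holds its "op" and its "data", one argument or row to a line. send_rows: Moves the arm, as the interface text tells. Its arguments: {"type":"object","properties":{"series":{"type":"array"},"gripper":{"type":"number"}},"required":["series"]}

```bash
mkdir -p pics; ls
python3 - <<'E'
from bench import robot
import cv2,numpy as np
o=robot.get_obs();print(o)
for c in("top","side"):
    im=robot.get_image(c);cv2.imwrite(f"pics/{c}0.png",im[...,::-1]);i=robot.camera_info(c);print(c,i)
    for t in("block_center","pocket","slot","wand_grip","stand","jar","scraper","bowl"):
        try: print(t,[(np.round(d["centre"]).tolist(),round(d["p"],2)) for d in robot.look_for(t,c)])
        except Exception as e: print(t,e)
print(robot.camera_info("wrist"))
E
```

```text
pics
{'clock': 0.0, 'qpos': array([ 1.13191963e+00,  3.59511726e-01,  1.51146314e+00,  3.10000272e-06,
        1.27251009e+00, -1.15125685e-01]), 'qd': array([ 9.54633420e-04,  3.11124549e-05,  1.78281555e-03,  1.69639895e-03,
       -1.16944654e-03, -3.69571198e-04]), 'tau': array([ 1.13756243e-03, -5.27648985e+01, -2.78612959e+01,  4.97045085e-05,
        1.35613789e-02, -1.34320544e-05]), 'tcp_pos': array([0.1905958 , 0.56818322, 0.23043791]), 'tcp_rot': array([-2.60169698e-04,  1.61169857e-01,  9.86926229e-01, -9.09674525e-04]), 'wrist_force': array([ 0.26501494, -1.107605  , -0.28233801]), 'wrist_torque': array([-0.00899127, -0.00147808, -0.028186  ]), 'grip_force': 0.0, 'width': 0.0855246901037975}
top {'fx': 424.0537668948078, 'fy': 424.0537668948078, 'cx': 318.5373620995238, 'cy': 197.43054770938951, 'view': array([[-0.00854121, -0.99990614, -0.01071213,  0.07807449],
       [-0.98418406,  0.01030152, -0.17684911,  0.55344157],
       [ 0.17694286,  0.0090322 , -0.98417968,  1.22641936],
       [ 0.        ,  0.        ,  0.        ,  1.        ]])}
block_center [([231.0, 236
[... 748 characters left out ...]
p [([328.0, 284.0], 0.9), ([366.0, 297.0], 0.69), ([296.0, 298.0], 0.51)]
stand [([333.0, 316.0], 0.66), ([409.0, 303.0], 0.28)]
jar [([339.0, 174.0], 0.71)]
scraper [([411.0, 304.0], 0.79)]
bowl [([304.0, 163.0], 0.78), ([343.0, 234.0], 0.58)]
{'fx': 295.9492290171491, 'fy': 295.9492290171491, 'cx': 314.39838074099345, 'cy': 201.2104665582371, 'hand_eye': array([[-6.09655997e-04, -9.61744302e-01, -2.73948035e-01,
         7.02885036e-02],
       [ 9.99999774e-01, -5.08414960e-04, -4.40560446e-04,
        -1.12578129e-03],
       [ 2.84427219e-04, -2.73948241e-01,  9.61744394e-01,
        -1.43188095e-01],
       [ 0.00000000e+00,  0.00000000e+00,  0.00000000e+00,
         1.00000000e+00]])}
```

View pics/top0.png

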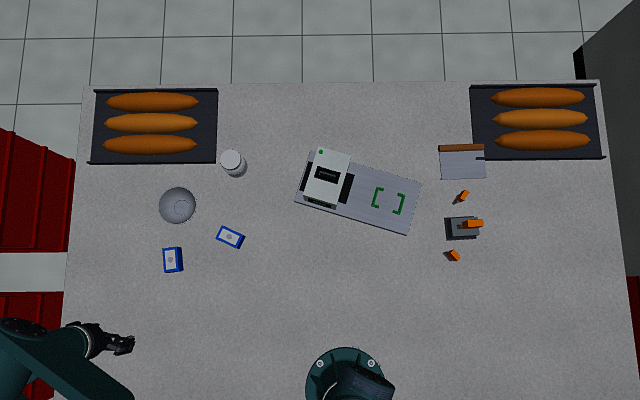

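View pics/side0.png

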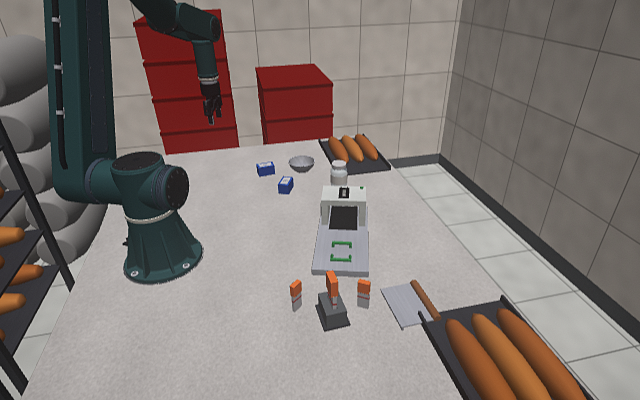

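The top view shows the detector with its arch at about (327,177) and the pocket at about (388,200). The blue blocks are at (231,236) and (172,259), the wand in its stand at (470,224), and two small decoy wands at (462,195) and (453,255). The side view agrees.

```bash
cat > h.py <<'E'
import numpy as np,cv2
from bench import robot
from scipy.spatial.transform import Rotation as R
def rot(q): return R.from_quat([q[1],q[2],q[3],q[0]]).as_matrix()
def cam(c,o=None):
    i=robot.camera_info(c)
    if c=="wrist":
        o=o or robot.get_obs(); T=np.eye(4);T[:3,:3]=rot(o["tcp_rot"]);T[:3,3]=o["tcp_pos"];V=np.linalg.inv(T@i["hand_eye"])
    else: V=np.array(i["view"])
    return i,V
def unproj(px,z,C):
    i,V=C; px=np.atleast_2d(px).astype(float)
    d=np.c_[(px[:,0]-i["cx"])/i["fx"],(px[:,1]-i["cy"])/i["fy"],np.ones(len(px))]@V[:3,:3]
    o=-V[:3,:3].T@V[:3,3]; return (o+d*((z-o[2])/d[:,2])[:,None])[:,:2]
def proj(P,C):
    i,V=C;P=np.atleast_2d(P);c=P@V[:3,:3].T+V[:3,3];return np.c_[c[:,0]/c[:,2]*i["fx"]+i["cx"],c[:,1]/c[:,2]*i["fy"]+i["cy"]]
def col(im,name):
    h,s,v=[x.astype(int) for x in cv2.split(cv2.cvtColor(im,cv2.COLOR_RGB2HSV))]
    return {"green":(h>45)&(h<85)&(s>110)&(v>50),"orange":(h>5)&(h<16)&(s>200)&(v>90),"blue":(h>100)&(h<130)&(s>150)&(v>40),"red":((h<4)|(h>174))&(s>150)&(v>80)}[name]
def comps(m,amin=15):
    n,l,st,c=cv2.connectedComponentsWithStats(m.astype(np.uint8));return [(np.argwhere(l==k)[:,::-1],c[k],st[k][4]) for k in range(1,n) if st[k][4]>=amin]
def rect(xy):
    (cx,cy),(w,h),a=cv2.minAreaRect(np.float32(xy*1000)); 
    if w<h: w,h,a=h,w,a+90
    return np.round([cx,cy,w,h],1),round((a+90)%180-90,1)  # mm, angle of long axis from x
E
python3 - <<'E'
from h import *
C=cam("top");im=robot.get_image("top")
for n,z in(("green",.035),("blue",.044),("orange",.13)):
    for p,c,a in comps(col(im,n)):
        if p[:,1].min()<165 and n=="orange": continue
        print(n,c.round(),a,unproj(c,z,C).round(3),rect(unproj(p,z,C)))
g=np.vstack([p for p,c,a in comps(col(im,"green")) if c[0]>350]);print(rect(unproj(g,.035,C)))
print("rim",unproj([326,174],.131,C))
E
```

```text
green [376. 197.] 87 [[ 0.557 -0.101]] (array([ 556.9, -104.6,   64. ,   22.7]), -17.1)
green [400. 204.] 83 [[ 0.535 -0.173]] (array([ 535.8, -170.3,   64.1,   21.7]), -17.5)
blue [231. 237.] 190 [[0.437 0.334]] (array([438.3, 337.8,  78.7,  43.5]), 64.6)
blue [174. 259.] 254 [[0.374 0.501]] (array([374.6, 506.7,  72.1,  56. ]), 8.0)
orange [464. 195.] 46 [[ 0.543 -0.336]] (array([ 543.6, -336.6,   29.1,   12.7]), -33.5)
orange [475. 223.] 104 [[ 0.464 -0.362]] (array([ 463.7, -361.8,   42. ,   19.1]), -85.8)
orange [455. 255.] 44 [[ 0.376 -0.302]] (array([ 375.5, -300.6,   26.2,   11.9]), 42.9)
(array([ 546.5, -137.2,   91.2,   64. ]), 72.2)
rim [[0.60699246 0.05027935]]
```

```bash
cat >> h.py <<'E'
def plan(xyz,yaw,n):
    """equal rows: shift & turn per row to reach tool-down pose with tool y at yaw deg"""
    from scipy.linalg import logm,expm
    o=robot.get_obs();T0=np.eye(4);T0[:3,:3]=rot(o["tcp_rot"]);T0[:3,3]=o["tcp_pos"]
    y=np.radians(yaw);yt=np.array([np.cos(y),np.sin(y),0]);zt=np.array([0,0,-1.]);T1=np.eye(4);T1[:3,:3]=np.c_[np.cross(yt,zt),yt,zt];T1[:3,3]=xyz
    D=expm(logm(np.linalg.inv(T0)@T1).real/n); t=D[:3,3];w=R.from_matrix(D[:3,:3]).as_rotvec()
    print("rows",n,"t",(t/.4).round(4),"r",(w/2).round(5),"| mm/row %.1f deg/row %.2f"%(np.linalg.norm(t)*1e3,np.degrees(np.linalg.norm(w))))
def state():
    o=robot.get_obs();M=rot(o["tcp_rot"]);print("t %.2f"%o["clock"],"tcp",o["tcp_pos"].round(4),"yaw %.2f"%np.degrees(np.arctan2(M[1,1],M[0,1])),"z",M[:,2].round(4),"F",o["wrist_force"].round(1),"w %.4f g %.1f"%(o["width"],o["grip_force"]),"q",o["qpos"].round(2))
E
python3 -c "
from h import *
state();plan([.44,.336,.2],-25.4,20)"
```

```text
t 0.95 tcp [0.1909 0.5688 0.2313] yaw 71.45 z [-0. -0. -1.] F [ 0.1  0.7 -0.3] w 0.0852 g 0.0 q [ 1.13  0.36  1.51 -0.    1.27 -0.12]
rows 20 t [-0.0448  0.0176  0.0039] r [-0.       0.       0.04226] | mm/row 19.3 deg/row 4.84
```

{"op": "send_rows", "data": {
  "series": [
    {"tx":-0.0448,"ty":0.0176,"tz":0.0039,"rz":0.0423},
    {"tx":-0.0448,"ty":0.0176,"tz":0.0039,"rz":0.0423},
    {"tx":-0.0448,"ty":0.0176,"tz":0.0039,"rz":0.0423},
    {"tx":-0.0448,"ty":0.0176,"tz":0.0039,"rz":0.0423},
    {"tx":-0.0448,"ty":0.0176,"tz":0.0039,"rz":0.0423},
    {"tx":-0.0448,"ty":0.0176,"tz":0.0039,"rz":0.0423},
    {"tx":-0.0448,"ty":0.0176,"tz":0.0039,"rz":0.0423},
    {"tx":-0.0448,"ty":0.0176,"tz":0.0039,"rz":0.0423},
    {"tx":-0.0448,"ty":0.0176,"tz":0.0039,"rz":0.0423},
    {"tx":-0.0448,"ty":0.0176,"tz":0.0039,"rz":0.0423}
  ],
  "gripper": 1
}}

```text
schema error: expected keys tx, ty, tz, rx, ry, rz
```

{"op": "send_rows", "data": {
  "series": [
    {"tx":-0.0448,"ty":0.0176,"tz":0.0039,"rz":0.0423},
    {"tx":-0.0448,"ty":0.0176,"tz":0.0039,"rz":0.0423},
    {"tx":-0.0448,"ty":0.0176,"tz":0.0039,"rz":0.0423},
    {"tx":-0.0448,"ty":0.0176,"tz":0.0039,"rz":0.0423},
    {"tx":-0.0448,"ty":0.0176,"tz":0.0039,"rz":0.0423},
    {"tx":-0.0448,"ty":0.0176,"tz":0.0039,"rz":0.0423},
    {"tx":-0.0448,"ty":0.0176,"tz":0.0039,"rz":0.0423},
    {"tx":-0.0448,"ty":0.0176,"tz":0.0039,"rz":0.0423},
    {"tx":-0.0448,"ty":0.0176,"tz":0.0039,"rz":0.0423},
    {"tx":-0.0448,"ty":0.0176,"tz":0.0039,"rz":0.0423}
  ]
}}

```text
schema error: expected keys tx, ty, tz, rx, ry, rz
```

Run:
```python
from h import *
state();o=robot.get_obs();C=cam("wrist",o);im=robot.get_image("wrist");cv2.imwrite("pics/w1.png",im[...,::-1])
for p,c,a in comps(col(im,"blue")): print(c.round(),a,rect(unproj(p,.044,C)))
```

```text
t 0.95 tcp [0.1909 0.5688 0.2313] yaw 71.45 z [-0. -0. -1.] F [ 0.1  0.7 -0.3] w 0.0852 g 0.0 q [ 1.13  0.36  1.51 -0.    1.27 -0.12]
[317. 316.] 401 (array([371.1, 511.9,  66.4,  42.3]), 8.4)
```

View pics/w1.png

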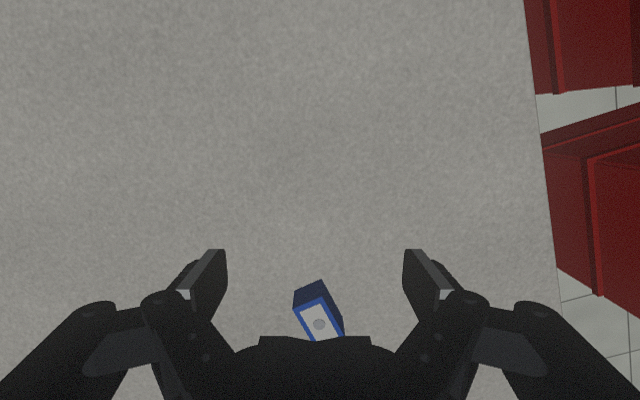

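The wrist view is still from the start pose, since both calls were refused for missing keys. It shows the decoy block at (318,316) between the fingers. I'll resend with all six keys.

{"op": "send_rows", "data": {
  "series": [
    {"tx":-0.0448,"ty":0.0176,"tz":0.0039,"rx":0,"ry":0,"rz":0.0423},
    {"tx":-0.0448,"ty":0.0176,"tz":0.0039,"rx":0,"ry":0,"rz":0.0423},
    {"tx":-0.0448,"ty":0.0176,"tz":0.0039,"rx":0,"ry":0,"rz":0.0423},
    {"tx":-0.0448,"ty":0.0176,"tz":0.0039,"rx":0,"ry":0,"rz":0.0423},
    {"tx":-0.0448,"ty":0.0176,"tz":0.0039,"rx":0,"ry":0,"rz":0.0423},
    {"tx":-0.0448,"ty":0.0176,"tz":0.0039,"rx":0,"ry":0,"rz":0.0423},
    {"tx":-0.0448,"ty":0.0176,"tz":0.0039,"rx":0,"ry":0,"rz":0.0423},
    {"tx":-0.0448,"ty":0.0176,"tz":0.0039,"rx":0,"ry":0,"rz":0.0423},
    {"tx":-0.0448,"ty":0.0176,"tz":0.0039,"rx":0,"ry":0,"rz":0.0423},
    {"tx":-0.0448,"ty":0.0176,"tz":0.0039,"rx":0,"ry":0,"rz":0.0423}
  ],
  "gripper": 1
}}

```text
clock: 1.83
tcp_pos: [0.3687, 0.5079, 0.2155]
tcp_rot: [0.0, 0.554, 0.833, 0.0]
wrist_force: [0.2, -0.1, -0.2]
width: 0.0854
grip_force: 0.0
```

{"op": "send_rows", "data": {
  "series": [
    {"tx":-0.0448,"ty":0.0176,"tz":0.0039,"rx":0,"ry":0,"rz":0.0423},
    {"tx":-0.0448,"ty":0.0176,"tz":0.0039,"rx":0,"ry":0,"rz":0.0423},
    {"tx":-0.0448,"ty":0.0176,"tz":0.0039,"rx":0,"ry":0,"rz":0.0423},
    {"tx":-0.0448,"ty":0.0176,"tz":0.0039,"rx":0,"ry":0,"rz":0.0423},
    {"tx":-0.0448,"ty":0.0176,"tz":0.0039,"rx":0,"ry":0,"rz":0.0423},
    {"tx":-0.0448,"ty":0.0176,"tz":0.0039,"rx":0,"ry":0,"rz":0.0423},
    {"tx":-0.0448,"ty":0.0176,"tz":0.0039,"rx":0,"ry":0,"rz":0.0423},
    {"tx":-0.0448,"ty":0.0176,"tz":0.0039,"rx":0,"ry":0,"rz":0.0423},
    {"tx":-0.0448,"ty":0.0176,"tz":0.0039,"rx":0,"ry":0,"rz":0.0423},
    {"tx":-0.0448,"ty":0.0176,"tz":0.0039,"rx":0,"ry":0,"rz":0.0423}
  ]
}}

```text
clock: 2.67
tcp_pos: [0.4401, 0.3348, 0.2001]
tcp_rot: [0.0, 0.847, 0.532, 0.0]
wrist_force: [-0.8, 0.1, -0.1]
width: 0.0857
grip_force: 0.0
```

Run:
```python
from h import *
state();o=robot.get_obs();C=cam("wrist",o);im=robot.get_image("wrist");cv2.imwrite("pics/w2.png",im[...,::-1])
for p,c,a in comps(col(im,"blue")): print(c.round(),a,rect(unproj(p,.044,C)))
```

```text
t 2.67 tcp [0.4401 0.3348 0.2001] yaw -25.75 z [ 5.e-04  1.e-04 -1.e+00] F [-0.8  0.1 -0.1] w 0.0857 g 0.0 q [ 0.53  0.32  1.65 -0.    1.17  0.98]
[167.  44.] 1570 (array([373.7, 512. ,  70.6,  43.1]), 7.9)
[311. 181.] 556 (array([439. , 340.6,  69.6,  42.3]), 64.9)
[310. 150.] 51 (array([451.1, 370.4,  17.1,   5. ]), -25.8)
```

View pics/w2.png

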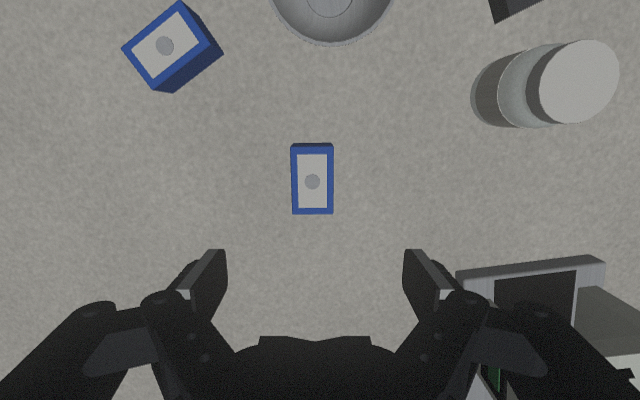

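The wrist view shows the target block at (312,182), with its long side lying along the tool's x as wanted. The decoy is at (167,44), the jar at (560,85) and the bowl at the top.

Run:
```python
from h import *
o=robot.get_obs();C=cam("wrist",o);im=cv2.imread("pics/w2.png")[...,::-1].copy()
g=im[140:220,285:340].min(2)>130   # label
n,l,st,c=cv2.connectedComponentsWithStats(g[10:70,8:46].astype(np.uint8))
for k in range(1,n):
  if st[k][4]>60:
    p=np.argwhere(l==k)[:,::-1]+[293,150];print(st[k],rect(unproj(p,.044,C)))
print(unproj([312.3,181.8],.044,C))
plan([.4393,.341,.008],-25.4,10)
```

```text
[   4    5   30   53 1493] (array([437.5, 336. ,  55. ,  29.4]), 64.5)
[[0.43799433 0.3355554 ]]
rows 10 t [ 0.0023 -0.001   0.0479] r [ 1.0e-05  1.9e-04 -5.8e-04] | mm/row 19.2 deg/row 0.07
```

Run:
```python
from h import *
o=robot.get_obs();C=cam("wrist",o);im=cv2.imread("pics/w2.png")
print(im[138:222:1,312].tolist())
plan([.4378,.3365,.008],-25.4,10)
```

```text
[[140, 145, 147], [141, 146, 146], [137, 143, 142], [142, 148, 149], [132, 136, 137], [62, 45, 39], [68, 54, 48], [75, 55, 50], [97, 62, 51], [136, 83, 58], [140, 78, 54], [140, 82, 55], [138, 80, 55], [141, 84, 60], [138, 81, 54], [141, 90, 69], [150, 134, 125], [158, 162, 162], [158, 161, 159], [159, 164, 166], [161, 163, 162], [158, 161, 161], [158, 163, 163], [161, 164, 164], [160, 162, 164], [160, 163, 163], [160, 164, 164], [159, 161, 162], [158, 162, 161], [160, 164, 163], [160, 164, 162], [160, 163, 162], [162, 165, 165], [160, 163, 163], [161, 164, 164], [149, 151, 152], [126, 126, 125], [137, 133, 132], [134, 131, 130], [136, 132, 132], [134, 130, 129], [138, 136, 132], [136, 135, 131], [138, 136, 133], [137, 134, 133], [137, 133, 132], [140, 137, 136], [137, 135, 131], [136, 133, 130], [136, 133, 131], [133, 131, 128], [148, 148, 147], [160, 163, 164], [160, 163, 163], [159, 162, 160], [157, 161, 159], [158, 160, 160], [160, 162, 163], [159, 162, 162], [161, 163, 164], [161, 162, 162], [158, 161, 162], [161, 163, 163], [160, 162, 162], [159, 161, 163], [159, 162, 162], [161, 163, 165], [163, 165, 166], [162, 167, 167], [151, 147, 146], [140, 79, 54], [141, 84, 60], [136, 75, 51], [140, 83, 59], [138, 80, 56], [138, 82, 56], [133, 112, 101], [144, 149, 151], [143, 149, 150], [140, 146, 149], [139, 143, 147], [132, 138, 139], [137, 141, 144], [137, 143, 144]]
rows 10 t [ 0.0011 -0.0008  0.0479] r [ 1.0e-05  1.9e-04 -5.8e-04] | mm/row 19.2 deg/row 0.07
```

{"op": "send_rows", "data": {
  "series": [
    {"tx":0.0013,"ty":-0.0008,"tz":0.0479,"rx":0,"ry":0.0002,"rz":-0.0006},
    {"tx":0.0013,"ty":-0.0008,"tz":0.0479,"rx":0,"ry":0.0002,"rz":-0.0006},
    {"tx":0.0013,"ty":-0.0008,"tz":0.0479,"rx":0,"ry":0.0002,"rz":-0.0006},
    {"tx":0.0013,"ty":-0.0008,"tz":0.0479,"rx":0,"ry":0.0002,"rz":-0.0006},
    {"tx":0.0013,"ty":-0.0008,"tz":0.0479,"rx":0,"ry":0.0002,"rz":-0.0006},
    {"tx":0.0013,"ty":-0.0008,"tz":0.0479,"rx":0,"ry":0.0002,"rz":-0.0006},
    {"tx":0.0013,"ty":-0.0008,"tz":0.0479,"rx":0,"ry":0.0002,"rz":-0.0006},
    {"tx":0.0013,"ty":-0.0008,"tz":0.0479,"rx":0,"ry":0.0002,"rz":-0.0006},
    {"tx":0.0013,"ty":-0.0008,"tz":0.0479,"rx":0,"ry":0.0002,"rz":-0.0006},
    {"tx":0.0013,"ty":-0.0008,"tz":0.0479,"rx":0,"ry":0.0002,"rz":-0.0006}
  ]
}}

```text
clock: 3.55
tcp_pos: [0.4393, 0.3425, 0.0077]
tcp_rot: [-0.001, 0.842, 0.539, 0.002]
wrist_force: [-0.7, 0.1, 0.4]
width: 0.0852
grip_force: 0.0
```

{"op": "send_rows", "data": {
  "series": [
    {"tx":0,"ty":0,"tz":0,"rx":0,"ry":0,"rz":0},
    {"tx":0,"ty":0,"tz":0,"rx":0,"ry":0,"rz":0},
    {"tx":0,"ty":0,"tz":0,"rx":0,"ry":0,"rz":0},
    {"tx":0,"ty":0,"tz":0,"rx":0,"ry":0,"rz":0},
    {"tx":0,"ty":0,"tz":0,"rx":0,"ry":0,"rz":0},
    {"tx":0,"ty":0,"tz":0,"rx":0,"ry":0,"rz":0},
    {"tx":0,"ty":0,"tz":0,"rx":0,"ry":0,"rz":0},
    {"tx":0,"ty":0,"tz":0,"rx":0,"ry":0,"rz":0},
    {"tx":0,"ty":0,"tz":0,"rx":0,"ry":0,"rz":0},
    {"tx":0,"ty":0,"tz":0,"rx":0,"ry":0,"rz":0}
  ],
  "gripper": 0
}}

```text
clock: 4.38
tcp_pos: [0.44, 0.3427, 0.0098]
tcp_rot: [-0.001, 0.842, 0.539, 0.003]
wrist_force: [-1.2, -0.6, 6.5]
width: 0.0434
grip_force: 62.2
```

Run:
```python
from h import *
state()
plan([.4385,.337,.15],-25.4,10)
```

```text
t 4.38 tcp [0.44   0.3427 0.0098] yaw -24.81 z [ 0.0039  0.0049 -1.    ] F [-1.2 -0.6  6.5] w 0.0434 g 62.2 q [0.54 0.58 1.81 0.   0.75 0.97]
rows 10 t [-0.0013  0.0003 -0.035 ] r [ 7.0e-05 -3.1e-04  5.2e-04] | mm/row 14.0 deg/row 0.07
```

{"op": "send_rows", "data": {
  "series": [
    {"tx":0,"ty":0,"tz":-0.0475,"rx":0,"ry":-0.001,"rz":0},
    {"tx":0,"ty":0,"tz":-0.0475,"rx":0,"ry":-0.001,"rz":0},
    {"tx":0,"ty":0,"tz":-0.0475,"rx":0,"ry":0,"rz":0},
    {"tx":0,"ty":0,"tz":-0.0475,"rx":0,"ry":0,"rz":0},
    {"tx":0,"ty":0,"tz":-0.0475,"rx":0,"ry":0,"rz":0},
    {"tx":0,"ty":0,"tz":-0.0475,"rx":0,"ry":0,"rz":0},
    {"tx":0,"ty":0,"tz":-0.0475,"rx":0,"ry":0,"rz":0},
    {"tx":0,"ty":0,"tz":-0.0475,"rx":0,"ry":0,"rz":0},
    {"tx":0,"ty":0,"tz":-0.0475,"rx":0,"ry":0,"rz":0},
    {"tx":0,"ty":0,"tz":-0.0475,"rx":0,"ry":0,"rz":0}
  ]
}}

```text
clock: 5.22
tcp_pos: [0.4383, 0.3416, 0.1995]
tcp_rot: [0.0, 0.842, 0.539, -0.0]
wrist_force: [0.0, -0.1, -2.9]
width: 0.0434
grip_force: 61.7
```

```bash
sed -i 's/^    y=np.radians(yaw);yt/    M=T0[:3,:3];e=np.arctan2(M[1,1],M[0,1]);a=np.array([np.cos(e),np.sin(e),0]);T0[:3,:3]=np.c_[np.cross(a,[0,0,-1.]),a,[0,0,-1.]]\n&/' h.py
python3 - <<'E'
from h import *
state()
plan([.519,-.223,.2],-17.8,20)
E
```

```text
t 5.22 tcp [0.4383 0.3416 0.1995] yaw -24.81 z [-5.e-04 -4.e-04 -1.e+00] F [ 0.  -0.1 -2.9] w 0.0434 g 61.7 q [ 0.54  0.33  1.65 -0.    1.17  0.97]
rows 20 t [-0.062   0.0352 -0.0001] r [ 0.       0.      -0.00306] | mm/row 28.5 deg/row 0.35
```

{"op": "send_rows", "data": {
  "series": [
    {"tx":-0.062,"ty":0.0352,"tz":0,"rx":0,"ry":0,"rz":-0.0031},
    {"tx":-0.062,"ty":0.0352,"tz":0,"rx":0,"ry":0,"rz":-0.0031},
    {"tx":-0.062,"ty":0.0352,"tz":0,"rx":0,"ry":0,"rz":-0.0031},
    {"tx":-0.062,"ty":0.0352,"tz":0,"rx":0,"ry":0,"rz":-0.0031},
    {"tx":-0.062,"ty":0.0352,"tz":0,"rx":0,"ry":0,"rz":-0.0031},
    {"tx":-0.062,"ty":0.0352,"tz":0,"rx":0,"ry":0,"rz":-0.0031},
    {"tx":-0.062,"ty":0.0352,"tz":0,"rx":0,"ry":0,"rz":-0.0031},
    {"tx":-0.062,"ty":0.0352,"tz":0,"rx":0,"ry":0,"rz":-0.0031},
    {"tx":-0.062,"ty":0.0352,"tz":0,"rx":0,"ry":0,"rz":-0.0031},
    {"tx":-0.062,"ty":0.0352,"tz":0,"rx":0,"ry":0,"rz":-0.0031}
  ]
}}

```text
clock: 6.05
tcp_pos: [0.4699, 0.0572, 0.1986]
tcp_rot: [-0.0, 0.825, 0.565, -0.0]
wrist_force: [0.2, -0.1, -2.6]
width: 0.0434
grip_force: 62.0
```

{"op": "send_rows", "data": {
  "series": [
    {"tx":-0.062,"ty":0.0352,"tz":0,"rx":0,"ry":0,"rz":-0.003},
    {"tx":-0.062,"ty":0.0352,"tz":0,"rx":0,"ry":0,"rz":-0.003},
    {"tx":-0.062,"ty":0.0352,"tz":0,"rx":0,"ry":0,"rz":-0.003},
    {"tx":-0.062,"ty":0.0352,"tz":0,"rx":0,"ry":0,"rz":-0.003},
    {"tx":-0.062,"ty":0.0352,"tz":0,"rx":0,"ry":0,"rz":-0.003},
    {"tx":-0.062,"ty":0.0352,"tz":0,"rx":0,"ry":0,"rz":-0.003},
    {"tx":-0.062,"ty":0.0352,"tz":0,"rx":0,"ry":0,"rz":-0.003},
    {"tx":-0.062,"ty":0.0352,"tz":0,"rx":0,"ry":0,"rz":-0.003},
    {"tx":-0.062,"ty":0.0352,"tz":0,"rx":0,"ry":0,"rz":-0.003},
    {"tx":-0.062,"ty":0.0352,"tz":0,"rx":0,"ry":0,"rz":-0.003}
  ]
}}

```text
clock: 6.88
tcp_pos: [0.519, -0.2235, 0.1985]
tcp_rot: [-0.0, 0.808, 0.589, -0.0]
wrist_force: [0.6, 0.5, -2.3]
width: 0.0431
grip_force: 62.0
```

Run:
```python
from h import *
robot.get_image("top");state();o=robot.get_obs();C=cam("wrist",o);im=robot.get_image("wrist");cv2.imwrite("pics/w3.png",im[...,::-1])
np.savez("w3.npz",V=C[1])
cs=comps(col(im,"green"),40)
for p,c,a in cs: print(c.round(),a,rect(unproj(p,.035,C)))
for p,c,a in comps(col(im,"blue")): print("blue",c.round(),a,p.min(0),p.max(0))
state()
```

```text
t 6.93 tcp [ 0.5212 -0.2294  0.1989] yaw -17.86 z [ 0.0024 -0.0053 -1.    ] F [ 3.  -6.9 -2. ] w 0.0435 g 61.9 q [-0.53  0.34  1.62 -0.    1.17 -0.22]
[310.  47.] 710 (array([ 556.4, -107.6,   61.8,   21.4]), -17.9)
[310. 129.] 397 (array([ 535.9, -172. ,   61.9,   20.5]), -17.9)
blue [315. 259.] 4875 [259 210] [369 335]
t 6.98 tcp [ 0.5206 -0.2268  0.1988] yaw -17.98 z [ 0.0019 -0.003  -1.    ] F [ 0.8  0.6 -2.4] w 0.0436 g 61.9 q [-0.53  0.34  1.62 -0.    1.17 -0.22]
```

View pics/w3.png

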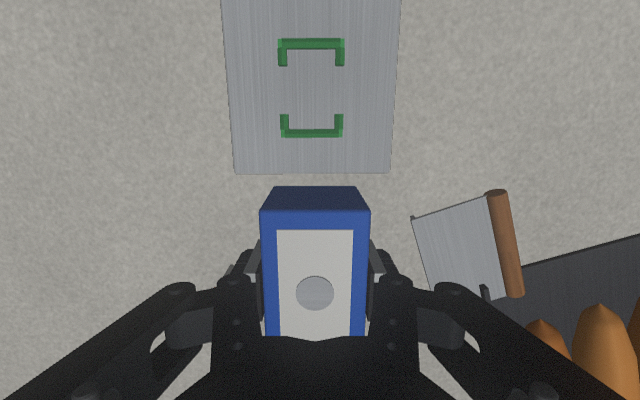

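The wrist view shows the block held, with its steel dot at (315,293), and the pocket's brackets at (310,47) and (310,129). The arm was still swinging when I measured, so I'll measure again now that it has settled.

```bash
cat > m.py <<'E'
from h import *
for k in range(3):
    for _ in range(2): robot.get_image("top")
    o=robot.get_obs();C=cam("wrist",o);im=robot.get_image("wrist")
    g=np.vstack([p for p,c,a in comps(col(im,"green"),40)])
    print("pocket",rect(unproj(g,.035,C)),o["tcp_pos"].round(4),rot(o["tcp_rot"])[:,2].round(4))
    # block dot
    hsv=cv2.cvtColor(im,cv2.COLOR_RGB2HSV);b=im[270:315,290:340];m=(b.max(2)<150)&(b.min(2)>90)
    cc=max(comps(m,50),key=lambda t:t[2]);d=cc[1]+[290,270]
    zt=o["tcp_pos"][2]-.009+.044;xy=unproj(d,zt,C)[0];M=rot(o["tcp_rot"])
    print("dot",d.round(1),cc[2],"in tool mm",((np.r_[xy,zt]-o["tcp_pos"])@M*1e3).round(1))
    p=max(comps(col(im,"blue")),key=lambda t:t[2])[0]
    q=p[p[:,1]>215]; r0,r1=220,300
    for r in(225,260,300): x=q[q[:,1]==r][:,0]; print(r,x.min(),x.max(),end=";")
    x=p[abs(p[:,0]-315)<3]; print(" col315 rows",x[:,1].min(),x[:,1].max(), im[205:235,315].tolist() if k==0 else "")
state()
E
python3 m.py
```

```text
pocket (array([ 546.4, -139.5,   89.6,   61.9]), 72.7) [ 0.5189 -0.2226  0.1983] [-9.e-04  8.e-04 -1.e+00]
dot [314.5 292.1] 786 in tool mm [ -1.9  -0.9 -35. ]
225 260 368;260 263 367;300 264 365; col315 rows 210 228 [[45, 55, 73], [44, 51, 73], [46, 56, 77], [43, 53, 74], [47, 57, 90], [48, 65, 110], [50, 72, 124], [55, 81, 139], [60, 87, 150], [54, 83, 150], [57, 87, 152], [56, 84, 147], [58, 84, 150], [58, 87, 153], [55, 84, 150], [57, 86, 151], [56, 84, 149], [61, 89, 153], [58, 87, 151], [57, 85, 149], [58, 85, 150], [60, 86, 152], [55, 85, 149], [53, 82, 145], [112, 120, 144], [184, 183, 177], [175, 174, 171], [174, 174, 172], [178, 175, 174], [176, 176, 173]]
pocket (array([ 546.2, -139.3,   88.9,   62. ]), 72.3) [ 0.5188 -0.221   0.1983] [-1.1e-03  8.0e-04 -1.0e+00]
dot [314.5 292. ] 804 in tool mm [ -1.9  -0.9 -35. ]
225 260 368;260 262 367;300 264 365; col315 rows 211 228 
pocket (array([ 546.5, -139.5,   89.1,   61.7]), 72.5) [ 0.5193 -0.2213  0.1986] [-3.e-04  2.e-04 -1.e+00]
dot [314.8 292. ] 788 in tool mm [ -1.9  -0.8 -35. ]
225 260 368;260 262 367;300 265 365; col315 rows 210 228 
t 7.43 tcp [ 0.5194 -0.2215  0.1986] yaw -17.76 z [-1.e-04  0.e+00 -1.e+00] F [ 0.  -0.1 -3. ] w 0.0433 g 61.9 q [-0.53  0.34  1.63 -0.    1.17 -0.22]
```

```bash
python3 -c "
from h import *
plan([.5474,-.1373,.06],-17.6,10)"
```

```text
rows 10 t [0.0222 0.0003 0.0347] r [ 0.       0.      -0.00014] | mm/row 16.5 deg/row 0.02
```

{"op": "send_rows", "data": {
  "series": [
    {"tx":0.0278,"ty":0.0004,"tz":0.0434,"rx":0,"ry":0,"rz":-0.0002},
    {"tx":0.0278,"ty":0.0004,"tz":0.0434,"rx":0,"ry":0,"rz":-0.0002},
    {"tx":0.0278,"ty":0.0004,"tz":0.0434,"rx":0,"ry":0,"rz":-0.0002},
    {"tx":0.0278,"ty":0.0004,"tz":0.0434,"rx":0,"ry":0,"rz":-0.0002},
    {"tx":0.0278,"ty":0.0004,"tz":0.0434,"rx":0,"ry":0,"rz":-0.0002},
    {"tx":0.0278,"ty":0.0004,"tz":0.0434,"rx":0,"ry":0,"rz":-0.0002},
    {"tx":0.0278,"ty":0.0004,"tz":0.0434,"rx":0,"ry":0,"rz":-0.0002},
    {"tx":0.0274,"ty":0.0002,"tz":0.0432,"rx":0,"ry":0,"rz":0},
    {"tx":0,"ty":0,"tz":0,"rx":0,"ry":0,"rz":0},
    {"tx":0,"ty":0,"tz":0,"rx":0,"ry":0,"rz":0}
  ]
}}

```text
clock: 8.27
tcp_pos: [0.547, -0.1372, 0.0591]
tcp_rot: [-0.001, 0.807, 0.591, -0.001]
wrist_force: [-0.0, -0.0, -2.3]
width: 0.0431
grip_force: 61.7
```

Run:
```python
from h import *
for _ in range(3): robot.get_image("top")
state();o=robot.get_obs();C=cam("wrist",o);im=robot.get_image("wrist");s=robot.get_image("side")
for p,c,a in comps(col(im,"green"),30): print(c.round(),a,p.min(0),p.max(0),rect(unproj(p,.035,C)))
p=max(comps(col(im,"blue")),key=lambda t:t[2])[0];print(p.min(0),p.max(0))
a=cv2.resize(s[200:270,300:390],(540,420),interpolation=cv2.INTER_CUBIC);b=cv2.resize(im[0:340,200:430],(284,420))
cv2.imwrite("pics/h.png",np.hstack([a,b[:,:260]])[...,::-1])
state()
```

```text
t 8.42 tcp [ 0.5486 -0.1389  0.0609] yaw -17.66 z [ 0.0019 -0.0011 -1.    ] F [ 0.7 -1.1 -3. ] w 0.0432 g 61.7 q [-0.37  0.51  1.75 -0.    0.87 -0.06]
[312. 171.] 1790 [259 159] [366 198] (array([ 556.9, -106.3,   62.1,   23.1]), -17.7)
[259 210] [369 335]
t 8.52 tcp [ 0.5486 -0.139   0.0609] yaw -17.69 z [ 0.0021 -0.0011 -1.    ] F [-0.2  0.4 -2.8] w 0.0436 g 61.7 q [-0.37  0.51  1.75 -0.    0.87 -0.06]
```

View pics/h.png

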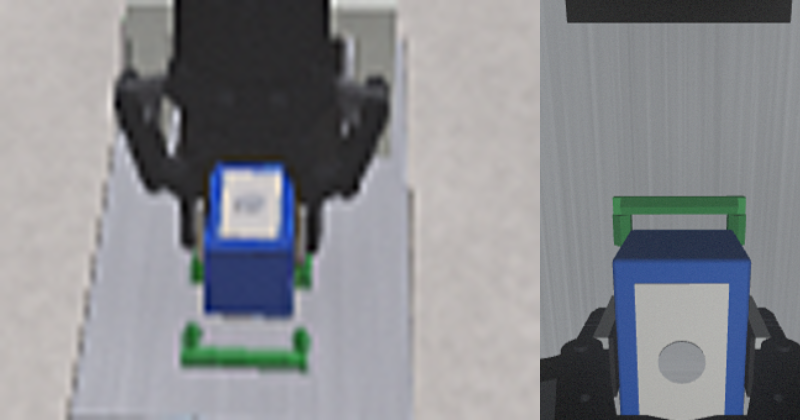

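The left half (side view) shows the block hovering just above the pocket and about centred between the brackets. The right half (wrist view) shows the far bracket just beyond the block's far end. A small forward shift of about 1.5 mm is enough, so I'll descend slowly.

{"op": "send_rows", "data": {
  "series": [
    {"tx":0.001,"ty":-0.0002,"tz":0.006,"rx":0,"ry":0,"rz":0},
    {"tx":0.001,"ty":-0.0002,"tz":0.006,"rx":0,"ry":0,"rz":0},
    {"tx":0.001,"ty":-0.0002,"tz":0.006,"rx":0,"ry":0,"rz":0},
    {"tx":0.001,"ty":-0.0002,"tz":0.006,"rx":0,"ry":0,"rz":0},
    {"tx":0,"ty":0,"tz":0.006,"rx":0,"ry":0,"rz":0},
    {"tx":0,"ty":0,"tz":0.006,"rx":0,"ry":0,"rz":0},
    {"tx":0,"ty":0,"tz":0.006,"rx":0,"ry":0,"rz":0},
    {"tx":0,"ty":0,"tz":0,"rx":0,"ry":0,"rz":0},
    {"tx":0,"ty":0,"tz":0,"rx":0,"ry":0,"rz":0},
    {"tx":0,"ty":0,"tz":0,"rx":0,"ry":0,"rz":0}
  ]
}}

```text
clock: 9.35
tcp_pos: [0.5479, -0.1365, 0.0429]
tcp_rot: [0.0, 0.807, 0.59, -0.0]
wrist_force: [-0.5, 0.1, -2.0]
width: 0.0431
grip_force: 61.7
```

{"op": "send_rows", "data": {
  "series": [
    {"tx":0,"ty":0,"tz":0.004,"rx":0,"ry":0,"rz":0},
    {"tx":0,"ty":0,"tz":0.004,"rx":0,"ry":0,"rz":0},
    {"tx":0,"ty":0,"tz":0.004,"rx":0,"ry":0,"rz":0},
    {"tx":0,"ty":0,"tz":0.003,"rx":0,"ry":0,"rz":0},
    {"tx":0,"ty":0,"tz":0,"rx":0,"ry":0,"rz":0},
    {"tx":0,"ty":0,"tz":0,"rx":0,"ry":0,"rz":0},
    {"tx":0,"ty":0,"tz":0,"rx":0,"ry":0,"rz":0},
    {"tx":0,"ty":0,"tz":0,"rx":0,"ry":0,"rz":0},
    {"tx":0,"ty":0,"tz":0,"rx":0,"ry":0,"rz":0},
    {"tx":0,"ty":0,"tz":0,"rx":0,"ry":0,"rz":0}
  ]
}}

```text
clock: 10.18
tcp_pos: [0.548, -0.1366, 0.037]
tcp_rot: [0.0, 0.807, 0.59, 0.0]
wrist_force: [-0.3, -0.2, -2.2]
width: 0.0432
grip_force: 61.7
```

{"op": "send_rows", "data": {
  "series": [
    {"tx":0,"ty":0,"tz":0.003,"rx":0,"ry":0,"rz":0},
    {"tx":0,"ty":0,"tz":0.003,"rx":0,"ry":0,"rz":0},
    {"tx":0,"ty":0,"tz":0.002,"rx":0,"ry":0,"rz":0},
    {"tx":0,"ty":0,"tz":0,"rx":0,"ry":0,"rz":0},
    {"tx":0,"ty":0,"tz":0,"rx":0,"ry":0,"rz":0},
    {"tx":0,"ty":0,"tz":0,"rx":0,"ry":0,"rz":0},
    {"tx":0,"ty":0,"tz":0,"rx":0,"ry":0,"rz":0},
    {"tx":0,"ty":0,"tz":0,"rx":0,"ry":0,"rz":0},
    {"tx":0,"ty":0,"tz":0,"rx":0,"ry":0,"rz":0},
    {"tx":0,"ty":0,"tz":0,"rx":0,"ry":0,"rz":0}
  ]
}}

```text
clock: 11.02
tcp_pos: [0.548, -0.1367, 0.0349]
tcp_rot: [0.0, 0.807, 0.59, 0.0]
wrist_force: [-2.5, -0.1, 9.9]
width: 0.0429
grip_force: 63.6
```

{"op": "send_rows", "data": {
  "series": [
    {"tx":0,"ty":0,"tz":0,"rx":0,"ry":0,"rz":0},
    {"tx":0,"ty":0,"tz":0,"rx":0,"ry":0,"rz":0},
    {"tx":0,"ty":0,"tz":0,"rx":0,"ry":0,"rz":0},
    {"tx":0,"ty":0,"tz":0,"rx":0,"ry":0,"rz":0},
    {"tx":0,"ty":0,"tz":0,"rx":0,"ry":0,"rz":0},
    {"tx":0,"ty":0,"tz":0,"rx":0,"ry":0,"rz":0},
    {"tx":0,"ty":0,"tz":0,"rx":0,"ry":0,"rz":0},
    {"tx":0,"ty":0,"tz":0,"rx":0,"ry":0,"rz":0},
    {"tx":0,"ty":0,"tz":-0.01,"rx":0,"ry":0,"rz":0},
    {"tx":0,"ty":0,"tz":-0.01,"rx":0,"ry":0,"rz":0}
  ],
  "gripper": 1
}}

```text
clock: 11.85
tcp_pos: [0.5477, -0.1364, 0.0418]
tcp_rot: [-0.0, 0.807, 0.59, -0.0]
wrist_force: [0.0, 0.0, 0.4]
width: 0.0853
grip_force: 0.0
```

{"op": "send_rows", "data": {
  "series": [
    {"tx":0,"ty":0,"tz":-0.04,"rx":0,"ry":0,"rz":0},
    {"tx":0,"ty":0,"tz":-0.06,"rx":0,"ry":0,"rz":0},
    {"tx":0,"ty":0,"tz":-0.06,"rx":0,"ry":0,"rz":0},
    {"tx":0,"ty":0,"tz":-0.06,"rx":0,"ry":0,"rz":0},
    {"tx":0,"ty":0,"tz":-0.06,"rx":0,"ry":0,"rz":0},
    {"tx":0,"ty":0,"tz":-0.06,"rx":0,"ry":0,"rz":0},
    {"tx":0,"ty":0,"tz":-0.06,"rx":0,"ry":0,"rz":0},
    {"tx":0,"ty":0,"tz":-0.04,"rx":0,"ry":0,"rz":0},
    {"tx":0,"ty":0,"tz":0,"rx":0,"ry":0,"rz":0},
    {"tx":0,"ty":0,"tz":0,"rx":0,"ry":0,"rz":0}
  ]
}}

```text
clock: 12.68
tcp_pos: [0.5485, -0.1367, 0.2189]
tcp_rot: [0.001, 0.807, 0.59, 0.001]
wrist_force: [-0.2, 0.3, -0.3]
width: 0.0853
grip_force: 0.0
```

Run:
```python
from h import *
for _ in range(4): robot.get_image("top")
state();o=robot.get_obs();C=cam("wrist",o);im=robot.get_image("wrist");np.savez("w4.npz",V=C[1]);cv2.imwrite("w4.png",im[...,::-1])
cv2.imwrite("pics/p4.png",im[...,::-1])
g=np.vstack([p for p,c,a in comps(col(im,"green"),40)]);print(rect(unproj(g,.035,C)))
for p,c,a in comps(col(im,"blue"),100): print("blue",rect(unproj(p,.069,C)),a)
```

```text
t 12.88 tcp [ 0.5469 -0.1362  0.2164] yaw -17.66 z [-2.5e-03  9.0e-04 -1.0e+00] F [-0.7 -0.1  0. ] w 0.0853 g 0.0 q [-0.37  0.32  1.61 -0.    1.22 -0.06]
(array([ 546.1, -138.8,   89. ,   61.5]), 71.3)
blue (array([ 546.7, -138.4,   69.5,   43.1]), 72.3) 998
```

View pics/p4.png

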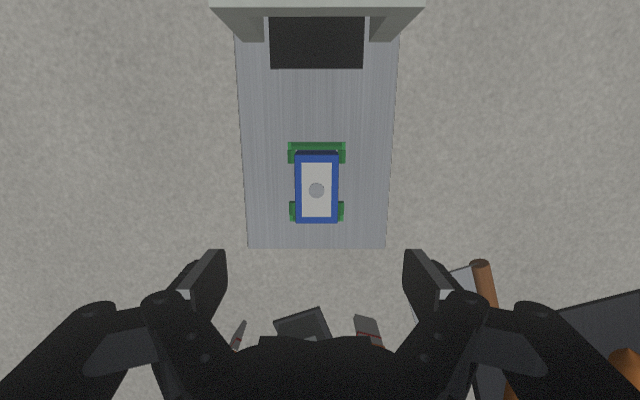

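The wrist view shows the blue block seated square between the green brackets, with its dot at (316,190), and the fingers clear of it. Next is the wand.

```bash
python3 -c "
from h import *
plan([.462,-.365,.25],4.2,12)"
```

```text
rows 12 t [-0.0499 -0.0113 -0.007 ] r [ 0.      0.     -0.0159] | mm/row 20.7 deg/row 1.82
```

{"op": "send_rows", "data": {
  "series": [
    {"tx":-0.0499,"ty":-0.0113,"tz":-0.007,"rx":0,"ry":0,"rz":-0.0159},
    {"tx":-0.0499,"ty":-0.0113,"tz":-0.007,"rx":0,"ry":0,"rz":-0.0159},
    {"tx":-0.0499,"ty":-0.0113,"tz":-0.007,"rx":0,"ry":0,"rz":-0.0159},
    {"tx":-0.0499,"ty":-0.0113,"tz":-0.007,"rx":0,"ry":0,"rz":-0.0159},
    {"tx":-0.0499,"ty":-0.0113,"tz":-0.007,"rx":0,"ry":0,"rz":-0.0159},
    {"tx":-0.0499,"ty":-0.0113,"tz":-0.007,"rx":0,"ry":0,"rz":-0.0159},
    {"tx":-0.0499,"ty":-0.0113,"tz":-0.007,"rx":0,"ry":0,"rz":-0.0159},
    {"tx":-0.0499,"ty":-0.0113,"tz":-0.007,"rx":0,"ry":0,"rz":-0.0159},
    {"tx":-0.0499,"ty":-0.0113,"tz":-0.007,"rx":0,"ry":0,"rz":-0.0159},
    {"tx":-0.0499,"ty":-0.0113,"tz":-0.007,"rx":0,"ry":0,"rz":-0.0159}
  ]
}}

```text
clock: 13.77
tcp_pos: [0.4699, -0.3257, 0.2449]
tcp_rot: [-0.001, 0.703, 0.711, -0.0]
wrist_force: [-0.0, -0.5, -0.3]
width: 0.0854
grip_force: 0.0
```

{"op": "send_rows", "data": {
  "series": [
    {"tx":-0.0499,"ty":-0.0113,"tz":-0.007,"rx":0,"ry":0,"rz":-0.0159},
    {"tx":-0.0499,"ty":-0.0113,"tz":-0.007,"rx":0,"ry":0,"rz":-0.0159},
    {"tx":0,"ty":0,"tz":0,"rx":0,"ry":0,"rz":0},
    {"tx":0,"ty":0,"tz":0,"rx":0,"ry":0,"rz":0},
    {"tx":0,"ty":0,"tz":0,"rx":0,"ry":0,"rz":0},
    {"tx":0,"ty":0,"tz":0,"rx":0,"ry":0,"rz":0},
    {"tx":0,"ty":0,"tz":0,"rx":0,"ry":0,"rz":0},
    {"tx":0,"ty":0,"tz":0,"rx":0,"ry":0,"rz":0},
    {"tx":0,"ty":0,"tz":0,"rx":0,"ry":0,"rz":0},
    {"tx":0,"ty":0,"tz":0,"rx":0,"ry":0,"rz":0}
  ]
}}

```text
clock: 14.6
tcp_pos: [0.463, -0.3649, 0.2514]
tcp_rot: [0.0, 0.681, 0.733, -0.0]
wrist_force: [0.1, 0.3, 0.0]
width: 0.0854
grip_force: 0.0
```

Run:
```python
from h import *
for k in range(2):
    robot.get_image("top");state();o=robot.get_obs();C=cam("wrist",o);im=robot.get_image("wrist")
    for p,c,a in comps(col(im,"orange"),60): print(c.round(),a,p.min(0),p.max(0),rect(unproj(p,.138,C)))
cv2.imwrite("pics/w5.png",im[...,::-1])
```

```text
t 14.65 tcp [ 0.463  -0.365   0.2515] yaw 4.23 z [ 1.e-04 -2.e-04 -1.e+00] F [ 0.3 -0.8 -0.1] w 0.0855 g 0.0 q [-0.78  0.33  1.51 -0.    1.31 -0.86]
t 14.75 tcp [ 0.4629 -0.3652  0.2514] yaw 4.22 z [ 1.e-04 -2.e-04 -1.e+00] F [-0.8  0.3 -0.2] w 0.0850 g 0.0 q [-0.79  0.33  1.51 -0.    1.31 -0.86]
```

View pics/w5.png

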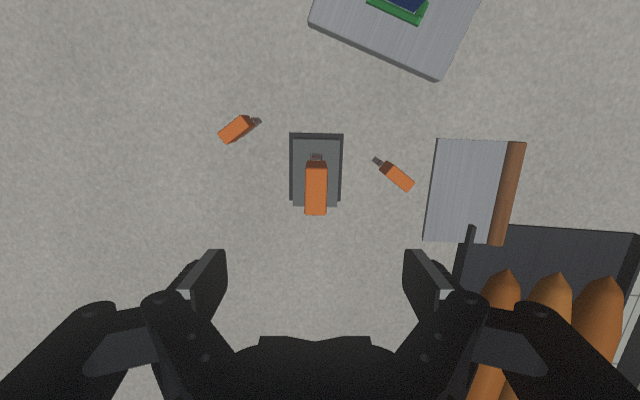

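The wrist view shows the real wand's handle at about (316,188), standing in the grey stand. The two small decoys are at (235,128) and (397,177).

Run:
```python
from h import *
o=robot.get_obs();C=cam("wrist",o);im=cv2.imread("pics/w5.png")[...,::-1].copy()
print([im[r,316].tolist() for r in range(152,220,3)])
r=im[...,0].astype(int);b=im[...,2].astype(int)
for thr in (150,190):
    m=(r>thr)&(r-b>100);m[:,430:]=0
    for p,c,a in comps(m,150): print(thr,c.round(1),a,p.min(0),p.max(0),rect(unproj(p,.138,C)))
```

```text
[[98, 98, 98], [82, 79, 76], [74, 75, 75], [89, 58, 44], [90, 59, 46], [94, 60, 44], [179, 110, 63], [182, 112, 66], [177, 109, 63], [179, 111, 65], [176, 109, 60], [181, 112, 67], [178, 111, 64], [175, 106, 60], [175, 107, 59], [179, 112, 66], [180, 113, 66], [179, 111, 65], [181, 114, 68], [178, 110, 65], [179, 113, 65], [144, 125, 109], [142, 139, 133]]
150 [232.7 129.4] 404 [218 116] [247 143] (array([ 388.6, -312. ,   25.4,   11. ]), 40.7)
150 [399.9 178.4] 340 [386 166] [413 191] (array([ 535.7, -343.5,   24.9,   10.7]), -34.1)
150 [315.5 191.2] 953 [305 169] [326 214] (array([ 462.3, -361.1,   41.5,   18.8]), -86.3)
```

{"op": "send_rows", "data": {
  "series": [
    {"tx":0.005,"ty":-0.001,"tz":0.03,"rx":0,"ry":0,"rz":0.0035},
    {"tx":0.005,"ty":0,"tz":0.05,"rx":0,"ry":0,"rz":0},
    {"tx":0,"ty":0,"tz":0.05,"rx":0,"ry":0,"rz":0},
    {"tx":0,"ty":0,"tz":0.05,"rx":0,"ry":0,"rz":0},
    {"tx":0,"ty":0,"tz":0.05,"rx":0,"ry":0,"rz":0},
    {"tx":0,"ty":0,"tz":0.05,"rx":0,"ry":0,"rz":0},
    {"tx":0,"ty":0,"tz":0.05,"rx":0,"ry":0,"rz":0},
    {"tx":0,"ty":0,"tz":0.04,"rx":0,"ry":0,"rz":0},
    {"tx":0,"ty":0,"tz":0.0235,"rx":0,"ry":0,"rz":0},
    {"tx":0,"ty":0,"tz":0,"rx":0,"ry":0,"rz":0}
  ]
}}

```text
clock: 15.63
tcp_pos: [0.461, -0.3604, 0.0919]
tcp_rot: [-0.002, 0.683, 0.73, -0.0]
wrist_force: [-0.1, -0.6, -0.0]
width: 0.0856
grip_force: 0.0
```

{"op": "send_rows", "data": {
  "series": [
    {"tx":0,"ty":0,"tz":0,"rx":0,"ry":0,"rz":0},
    {"tx":0,"ty":0,"tz":0,"rx":0,"ry":0,"rz":0},
    {"tx":0,"ty":0,"tz":0,"rx":0,"ry":0,"rz":0},
    {"tx":0,"ty":0,"tz":0,"rx":0,"ry":0,"rz":0},
    {"tx":0,"ty":0,"tz":0,"rx":0,"ry":0,"rz":0},
    {"tx":0,"ty":0,"tz":0,"rx":0,"ry":0,"rz":0},
    {"tx":0,"ty":0,"tz":0,"rx":0,"ry":0,"rz":0},
    {"tx":0,"ty":0,"tz":0,"rx":0,"ry":0,"rz":0},
    {"tx":0,"ty":0,"tz":0,"rx":0,"ry":0,"rz":0},
    {"tx":0,"ty":0,"tz":0,"rx":0,"ry":0,"rz":0}
  ],
  "gripper": 0
}}

```text
clock: 16.47
tcp_pos: [0.4628, -0.3619, 0.0948]
tcp_rot: [0.001, 0.683, 0.73, 0.0]
wrist_force: [0.4, 0.9, 6.2]
width: 0.0194
grip_force: 58.9
```

```bash
python3 -c "
from h import *
state()
for _ in range(3): robot.get_image('top'); state()"
```

```text
t 16.47 tcp [ 0.4628 -0.3619  0.0948] yaw 3.81 z [ 0.0014 -0.0013 -1.    ] F [0.4 0.9 6.2] w 0.0194 g 58.9 q [-0.78  0.49  1.68  0.    0.97 -0.85]
t 16.52 tcp [ 0.4628 -0.3619  0.0948] yaw 3.80 z [ 0.0015 -0.0014 -1.    ] F [0.5 0.1 5.5] w 0.0193 g 58.9 q [-0.78  0.49  1.68  0.    0.97 -0.85]
t 16.57 tcp [ 0.4628 -0.3619  0.0948] yaw 3.80 z [ 0.0014 -0.0013 -1.    ] F [0.9 0.5 4.6] w 0.0195 g 58.9 q [-0.78  0.49  1.68  0.    0.97 -0.85]
t 16.62 tcp [ 0.4628 -0.3619  0.0948] yaw 3.80 z [ 0.0014 -0.0013 -1.    ] F [0.5 0.8 7.1] w 0.0194 g 58.9 q [-0.78  0.49  1.68  0.    0.97 -0.85]
```

{"op": "send_rows", "data": {
  "series": [
    {"tx":0,"ty":0,"tz":-0.02,"rx":0,"ry":0,"rz":0},
    {"tx":0,"ty":0,"tz":-0.04,"rx":0,"ry":0,"rz":0},
    {"tx":0,"ty":0,"tz":-0.05,"rx":0,"ry":0,"rz":0},
    {"tx":0,"ty":0,"tz":-0.06,"rx":0,"ry":0,"rz":0},
    {"tx":0,"ty":0,"tz":-0.06,"rx":0,"ry":0,"rz":0},
    {"tx":0,"ty":0,"tz":-0.06,"rx":0,"ry":0,"rz":0},
    {"tx":0,"ty":0,"tz":-0.06,"rx":0,"ry":0,"rz":0},
    {"tx":0,"ty":0,"tz":-0.04,"rx":0,"ry":0,"rz":0},
    {"tx":0,"ty":0,"tz":-0.025,"rx":0,"ry":0,"rz":0},
    {"tx":0,"ty":0,"tz":0,"rx":0,"ry":0,"rz":0}
  ]
}}

```text
clock: 17.45
tcp_pos: [0.4628, -0.3621, 0.2623]
tcp_rot: [0.002, 0.683, 0.73, -0.0]
wrist_force: [0.4, -0.4, -1.7]
width: 0.0195
grip_force: 59.4
```

```bash
python3 -c "
from h import *
robot.get_image('top');robot.get_image('top');state();plan([.5821,-.0287,.26],-17.7,18)"
```

```text
t 17.55 tcp [ 0.4617 -0.361   0.2594] yaw 3.81 z [-7.e-04  5.e-04 -1.e+00] F [-0.5  0.2 -2.3] w 0.0196 g 59.4 q [-0.78  0.32  1.5  -0.    1.32 -0.85]
rows 18 t [ 0.048   0.0116 -0.0001] r [0.      0.      0.01043] | mm/row 19.7 deg/row 1.19
```

{"op": "send_rows", "data": {
  "series": [
    {"tx":0.048,"ty":0.0116,"tz":0,"rx":0,"ry":0,"rz":0.0104},
    {"tx":0.048,"ty":0.0116,"tz":0,"rx":0,"ry":0,"rz":0.0104},
    {"tx":0.048,"ty":0.0116,"tz":0,"rx":0,"ry":0,"rz":0.0104},
    {"tx":0.048,"ty":0.0116,"tz":0,"rx":0,"ry":0,"rz":0.0104},
    {"tx":0.048,"ty":0.0116,"tz":0,"rx":0,"ry":0,"rz":0.0104},
    {"tx":0.048,"ty":0.0116,"tz":0,"rx":0,"ry":0,"rz":0.0104},
    {"tx":0.048,"ty":0.0116,"tz":0,"rx":0,"ry":0,"rz":0.0104},
    {"tx":0.048,"ty":0.0116,"tz":0,"rx":0,"ry":0,"rz":0.0104},
    {"tx":0.048,"ty":0.0116,"tz":0,"rx":0,"ry":0,"rz":0.0104},
    {"tx":0.048,"ty":0.0116,"tz":0,"rx":0,"ry":0,"rz":0.0104}
  ]
}}

```text
clock: 18.38
tcp_pos: [0.5125, -0.1695, 0.2579]
tcp_rot: [-0.002, 0.756, 0.655, -0.001]
wrist_force: [0.2, -0.4, -0.9]
width: 0.0192
grip_force: 59.2
```

{"op": "send_rows", "data": {
  "series": [
    {"tx":0.048,"ty":0.0116,"tz":0,"rx":0,"ry":0,"rz":0.0104},
    {"tx":0.048,"ty":0.0116,"tz":0,"rx":0,"ry":0,"rz":0.0104},
    {"tx":0.048,"ty":0.0116,"tz":0,"rx":0,"ry":0,"rz":0.0104},
    {"tx":0.048,"ty":0.0116,"tz":0,"rx":0,"ry":0,"rz":0.0104},
    {"tx":0.048,"ty":0.0116,"tz":0,"rx":0,"ry":0,"rz":0.0104},
    {"tx":0.048,"ty":0.0116,"tz":0,"rx":0,"ry":0,"rz":0.0104},
    {"tx":0.048,"ty":0.0116,"tz":0,"rx":0,"ry":0,"rz":0.0104},
    {"tx":0.048,"ty":0.0116,"tz":0,"rx":0,"ry":0,"rz":0.0104},
    {"tx":0,"ty":0,"tz":0,"rx":0,"ry":0,"rz":0},
    {"tx":0,"ty":0,"tz":0,"rx":0,"ry":0,"rz":0}
  ]
}}

```text
clock: 19.22
tcp_pos: [0.5817, -0.0281, 0.2579]
tcp_rot: [-0.001, 0.807, 0.591, -0.001]
wrist_force: [-0.7, -0.8, -1.4]
width: 0.0194
grip_force: 59.2
```

Run:
```python
from h import *
for _ in range(8): robot.get_image("top")
state();o=robot.get_obs();C=cam("wrist",o);im=robot.get_image("wrist");np.savez("w6.npz",V=C[1]);cv2.imwrite("pics/w6.png",im[...,::-1])
m=(im.max(2)<60);m[230:]=0
for p,c,a in comps(m,60): print(c.round(1),a,p.min(0),p.max(0),rect(unproj(p,.131,C)))
state()
```

```text
t 19.62 tcp [ 0.5823 -0.0295  0.2599] yaw -17.69 z [-1.e-04 -2.e-04 -1.e+00] F [ 0.7  0.3 -1.7] w 0.0191 g 59.2 q [-0.17  0.31  1.51 -0.    1.32  0.14]
[314.  40.] 83 [273  40] [355  40] (array([620.6,  94.2,  67.9,   0. ]), -17.7)
[314.  101.7] 2876 [295  61] [333 142] (array([605.5,  46.9,  67.1,  33.1]), 72.7)
[314.5 164. ] 517 [278 161] [351 168] (array([589.5,  -4.5,  67.6,   6.5]), -17.7)
t 19.67 tcp [ 0.5824 -0.0295  0.26  ] yaw -17.68 z [-0.e+00 -2.e-04 -1.e+00] F [-0.5  0.3 -0.3] w 0.0194 g 59.2 q [-0.17  0.31  1.51 -0.    1.32  0.14]
```

View pics/w6.png

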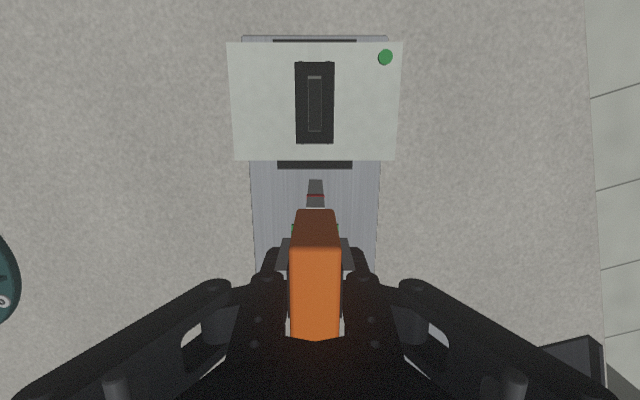

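The wrist view shows the black-rimmed slot centred at (314,102). The held wand's handle is at (316,290), and its blade shows ahead of it with the red line at about (316,194).

Run:
```python
from h import *
o=robot.get_obs();C=cam("wrist",o);im=cv2.imread("pics/w6.png")[...,::-1].copy();M=rot(o["tcp_rot"]);t=o["tcp_pos"]
def tool(px,dz): z=t[2]+dz; return ((np.r_[unproj(px,z,C)[0],z]-t)@M*1e3).round(1)
print([(r,im[r,316].tolist()) for r in list(range(174,212,1))+list(range(240,254,2))])
for r in (185,200,260,300): print(r,[(c,im[r,c].tolist()) for c in (list(range(304,328,2)) if r<210 else list(range(284,298,2))+list(range(334,346,2)))])
for px,dz in(([316,194],-.0318),([316,180],-.0868),([316,247],.0432),([316,208],-.0068+.0),([314.0,101.7],-.129)): print(px,dz,tool(px,dz))
```

```text
[(174, [133, 136, 138]), (175, [134, 136, 138]), (176, [137, 140, 141]), (177, [138, 141, 143]), (178, [131, 132, 133]), (179, [99, 100, 102]), (180, [79, 79, 76]), (181, [80, 81, 81]), (182, [81, 79, 80]), (183, [80, 82, 80]), (184, [77, 78, 76]), (185, [81, 80, 80]), (186, [81, 82, 80]), (187, [80, 80, 78]), (188, [79, 80, 80]), (189, [78, 80, 78]), (190, [80, 81, 78]), (191, [76, 78, 75]), (192, [81, 82, 80]), (193, [73, 66, 67]), (194, [75, 45, 43]), (195, [94, 47, 46]), (196, [114, 61, 62]), (197, [77, 81, 82]), (198, [82, 82, 82]), (199, [79, 80, 78]), (200, [74, 75, 74]), (201, [83, 80, 80]), (202, [79, 78, 76]), (203, [80, 80, 77]), (204, [79, 79, 77]), (205, [80, 81, 78]), (206, [75, 77, 76]), (207, [118, 117, 115]), (208, [161, 158, 158]), (209, [86, 53, 39]), (210, [86, 57, 44]), (211, [88, 58, 45]), (240, [84, 53, 31]), (242, [91, 57, 45]), (244, [91, 57, 41]), (246, [105, 64, 41]), (248, [138, 78, 43]), (250, [158, 88, 50]), (252, [178, 107, 55])]
185 [(304, [139, 138, 141]), (306, [135, 138, 141]), (308, [100, 100, 98]), (310, [79, 79, 78]), (312, [78, 78, 76]), (314, [
[... 481 characters left out ...]
, (290, [152, 87, 49]), (292, [168, 94, 50]), (294, [179, 107, 56]), (296, [183, 107, 57]), (334, [181, 110, 58]), (336, [183, 112, 61]), (338, [173, 99, 51]), (340, [165, 92, 47]), (342, [66, 63, 66]), (344, [71, 67, 66])]
300 [(284, [48, 43, 40]), (286, [41, 37, 28]), (288, [52, 43, 44]), (290, [140, 78, 40]), (292, [163, 91, 47]), (294, [181, 105, 53]), (296, [181, 103, 54]), (334, [179, 106, 51]), (336, [179, 103, 53]), (338, [173, 96, 49]), (340, [56, 46, 40]), (342, [52, 45, 39]), (344, [40, 30, 25])]
[316, 194] -0.0318 [23.   0.1 31.8]
[316, 180] -0.0868 [20.2  0.4 86.8]
[316, 247] 0.0432 [ 22.3  -0.4 -43.2]
[316, 208] -0.0068 [21.8 -0.1  6.8]
[314.0, 101.7] -0.129 [ 81.1  -1.2 129. ]
```

{"op": "send_rows", "data": {
  "series": [
    {"tx":0.0252,"ty":-0.0002,"tz":0,"rx":0,"ry":0,"rz":0},
    {"tx":0.0252,"ty":-0.0002,"tz":0,"rx":0,"ry":0,"rz":0},
    {"tx":0.0252,"ty":-0.0002,"tz":0,"rx":0,"ry":0,"rz":0},
    {"tx":0.0252,"ty":-0.0002,"tz":0,"rx":0,"ry":0,"rz":0},
    {"tx":0.0252,"ty":-0.0003,"tz":0,"rx":0,"ry":0,"rz":0},
    {"tx":0.0252,"ty":-0.0003,"tz":0,"rx":0,"ry":0,"rz":0},
    {"tx":0.0252,"ty":-0.0003,"tz":0,"rx":0,"ry":0,"rz":0},
    {"tx":0.0256,"ty":-0.0003,"tz":0,"rx":0,"ry":0,"rz":0},
    {"tx":0,"ty":0,"tz":0,"rx":0,"ry":0,"rz":0},
    {"tx":0,"ty":0,"tz":0,"rx":0,"ry":0,"rz":0}
  ]
}}

```text
clock: 20.5
tcp_pos: [0.6064, 0.0489, 0.2598]
tcp_rot: [0.0, 0.807, 0.591, -0.0]
wrist_force: [0.8, 0.1, -1.3]
width: 0.0196
grip_force: 59.2
```

{"op": "send_rows", "data": {
  "series": [
    {"tx":0,"ty":0,"tz":0.02,"rx":0,"ry":0,"rz":0},
    {"tx":0,"ty":0,"tz":0.02,"rx":0,"ry":0,"rz":0},
    {"tx":0,"ty":0,"tz":0.02,"rx":0,"ry":0,"rz":0},
    {"tx":0,"ty":0,"tz":0.015,"rx":0,"ry":0,"rz":0},
    {"tx":0,"ty":0,"tz":0.01,"rx":0,"ry":0,"rz":0},
    {"tx":0,"ty":0,"tz":0.005,"rx":0,"ry":0,"rz":0},
    {"tx":0,"ty":0,"tz":0,"rx":0,"ry":0,"rz":0},
    {"tx":0,"ty":0,"tz":0,"rx":0,"ry":0,"rz":0},
    {"tx":0,"ty":0,"tz":0,"rx":0,"ry":0,"rz":0},
    {"tx":0,"ty":0,"tz":0,"rx":0,"ry":0,"rz":0}
  ]
}}

```text
clock: 21.33
tcp_pos: [0.6066, 0.0482, 0.2244]
tcp_rot: [0.0, 0.807, 0.59, 0.0]
wrist_force: [-0.3, 1.3, -1.5]
width: 0.0191
grip_force: 59.3
```

Run:
```python
from h import *
for _ in range(3): robot.get_image("top")
state();im=robot.get_image("wrist");s=robot.get_image("side")
a=cv2.resize(s[165:225,310:380],(490,420),interpolation=cv2.INTER_CUBIC);b=cv2.resize(im[90:260,250:380],(310,420))
cv2.imwrite("pics/s7.png",np.hstack([a,b])[...,::-1]);state()
```

```text
t 21.48 tcp [0.6064 0.0483 0.2242] yaw -17.64 z [ 5.e-04 -1.e-04 -1.e+00] F [ 0.2 -0.2 -1.9] w 0.0194 g 59.3 q [-0.03  0.38  1.5  -0.    1.26  0.27]
t 21.58 tcp [0.6064 0.0483 0.2241] yaw -17.64 z [ 3.e-04 -1.e-04 -1.e+00] F [-0.  -0.1 -1.1] w 0.0195 g 59.3 q [-0.03  0.38  1.5  -0.    1.26  0.27]
```

View pics/s7.png

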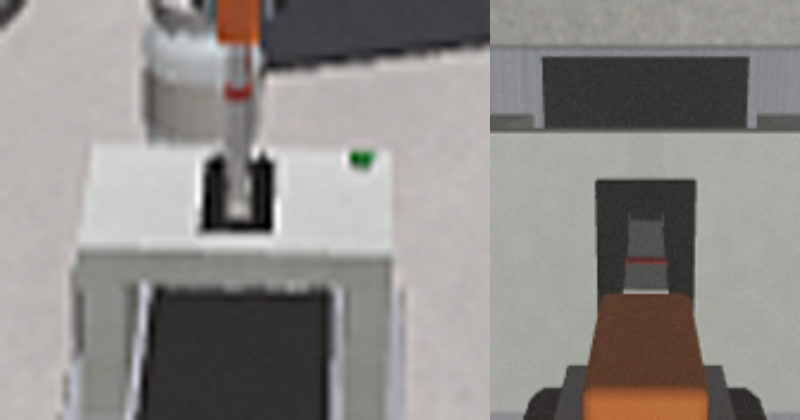

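Both views show the blade's tip just above the slot and centred in the black rim. I'll go down in slow stages and watch the force.

{"op": "send_rows", "data": {
  "series": [
    {"tx":0,"ty":0,"tz":0.008,"rx":0,"ry":0,"rz":0},
    {"tx":0,"ty":0,"tz":0.008,"rx":0,"ry":0,"rz":0},
    {"tx":0,"ty":0,"tz":0.008,"rx":0,"ry":0,"rz":0},
    {"tx":0,"ty":0,"tz":0.008,"rx":0,"ry":0,"rz":0},
    {"tx":0,"ty":0,"tz":0.008,"rx":0,"ry":0,"rz":0},
    {"tx":0,"ty":0,"tz":0.005,"rx":0,"ry":0,"rz":0},
    {"tx":0,"ty":0,"tz":0,"rx":0,"ry":0,"rz":0},
    {"tx":0,"ty":0,"tz":0,"rx":0,"ry":0,"rz":0},
    {"tx":0,"ty":0,"tz":0,"rx":0,"ry":0,"rz":0},
    {"tx":0,"ty":0,"tz":0,"rx":0,"ry":0,"rz":0}
  ]
}}

```text
clock: 22.42
tcp_pos: [0.6061, 0.0481, 0.2059]
tcp_rot: [0.0, 0.807, 0.59, -0.0]
wrist_force: [-1.5, -1.5, 0.5]
width: 0.0194
grip_force: 59.6
```

{"op": "send_rows", "data": {
  "series": [
    {"tx":0,"ty":0,"tz":0.007,"rx":0,"ry":0,"rz":0},
    {"tx":0,"ty":0,"tz":0.007,"rx":0,"ry":0,"rz":0},
    {"tx":0,"ty":0,"tz":0.007,"rx":0,"ry":0,"rz":0},
    {"tx":0,"ty":0,"tz":0.007,"rx":0,"ry":0,"rz":0},
    {"tx":0,"ty":0,"tz":0.007,"rx":0,"ry":0,"rz":0},
    {"tx":0,"ty":0,"tz":0,"rx":0,"ry":0,"rz":0},
    {"tx":0,"ty":0,"tz":0,"rx":0,"ry":0,"rz":0},
    {"tx":0,"ty":0,"tz":0,"rx":0,"ry":0,"rz":0},
    {"tx":0,"ty":0,"tz":0,"rx":0,"ry":0,"rz":0},
    {"tx":0,"ty":0,"tz":0,"rx":0,"ry":0,"rz":0}
  ]
}}

```text
clock: 23.25
tcp_pos: [0.6057, 0.0481, 0.1915]
tcp_rot: [-0.0, 0.807, 0.59, -0.001]
wrist_force: [-1.7, -4.3, -5.1]
width: 0.0194
grip_force: 59.1
```

```bash
python3 -c "
from h import *
for _ in range(4): robot.get_image('top'); state()
print(robot.get_obs()['wrist_torque'])"
```

```text
t 23.30 tcp [0.6057 0.0481 0.1915] yaw -17.64 z [-1.3e-03 -5.0e-04 -1.0e+00] F [-1.2 -4.1 -4. ] w 0.0195 g 59.1 q [-0.03  0.41  1.54 -0.    1.2   0.27]
t 23.35 tcp [0.6057 0.0481 0.1916] yaw -17.64 z [-1.3e-03 -4.0e-04 -1.0e+00] F [-1.8 -6.  -4.4] w 0.0191 g 59.1 q [-0.03  0.41  1.54 -0.    1.2   0.27]
t 23.40 tcp [0.6057 0.0481 0.1916] yaw -17.64 z [-1.2e-03 -4.0e-04 -1.0e+00] F [-1.6 -4.7 -4.7] w 0.0195 g 59.1 q [-0.03  0.41  1.54 -0.    1.2   0.27]
t 23.45 tcp [0.6057 0.0481 0.1916] yaw -17.64 z [-1.2e-03 -4.0e-04 -1.0e+00] F [-1.7 -5.1 -4.7] w 0.0195 g 59.1 q [-0.03  0.41  1.54 -0.    1.2   0.27]
[-1.23338022  0.43331819  0.05500415]
```

{"op": "send_rows", "data": {
  "series": [
    {"tx":-0.001,"ty":0,"tz":0.002,"rx":0,"ry":0,"rz":0},
    {"tx":-0.001,"ty":0,"tz":0.005,"rx":0,"ry":0,"rz":0},
    {"tx":0,"ty":0,"tz":0.008,"rx":0,"ry":0,"rz":0},
    {"tx":0,"ty":0,"tz":0.01,"rx":0,"ry":0,"rz":0},
    {"tx":0,"ty":0,"tz":0.01,"rx":0,"ry":0,"rz":0},
    {"tx":0,"ty":0,"tz":0.01,"rx":0,"ry":0,"rz":0},
    {"tx":0,"ty":0,"tz":0.01,"rx":0,"ry":0,"rz":0},
    {"tx":0,"ty":0,"tz":0.005,"rx":0,"ry":0,"rz":0},
    {"tx":0,"ty":0,"tz":0,"rx":0,"ry":0,"rz":0},
    {"tx":0,"ty":0,"tz":0,"rx":0,"ry":0,"rz":0}
  ]
}}

```text
clock: 24.28
tcp_pos: [0.6056, 0.0477, 0.1671]
tcp_rot: [-0.0, 0.807, 0.59, -0.0]
wrist_force: [-0.1, -3.1, -3.6]
width: 0.0194
grip_force: 59.2
```

```bash
python3 -c "
from h import *
for _ in range(4): robot.get_image('top'); state()"
```

```text
t 24.33 tcp [0.6056 0.0477 0.1673] yaw -17.65 z [-1.1e-03  3.0e-04 -1.0e+00] F [-0.8 -3.7 -3.1] w 0.0200 g 59.2 q [-0.04  0.43  1.57  0.    1.15  0.27]
t 24.38 tcp [0.6056 0.0477 0.1674] yaw -17.65 z [-1.2e-03  3.0e-04 -1.0e+00] F [-1.2 -2.  -3. ] w 0.0191 g 59.2 q [-0.04  0.43  1.57  0.    1.15  0.27]
t 24.43 tcp [0.6056 0.0477 0.1675] yaw -17.65 z [-1.1e-03  3.0e-04 -1.0e+00] F [-0.8 -3.4 -3.4] w 0.0195 g 59.2 q [-0.04  0.43  1.57  0.    1.15  0.27]
t 24.48 tcp [0.6056 0.0477 0.1676] yaw -17.64 z [-9.e-04  2.e-04 -1.e+00] F [-1.4 -2.8 -3.4] w 0.0197 g 59.2 q [-0.04  0.43  1.57  0.    1.15  0.27]
```

{"op": "send_rows", "data": {
  "series": [
    {"tx":-0.0012,"ty":0,"tz":0.003,"rx":0,"ry":0,"rz":0},
    {"tx":0,"ty":0,"tz":0.004,"rx":0,"ry":0,"rz":0},
    {"tx":0,"ty":0,"tz":0.003,"rx":0,"ry":0,"rz":0},
    {"tx":0,"ty":0,"tz":0.0015,"rx":0,"ry":0,"rz":0},
    {"tx":0,"ty":0,"tz":0,"rx":0,"ry":0,"rz":0},
    {"tx":0,"ty":0,"tz":0,"rx":0,"ry":0,"rz":0},
    {"tx":0,"ty":0,"tz":0,"rx":0,"ry":0,"rz":0},
    {"tx":0,"ty":0,"tz":0,"rx":0,"ry":0,"rz":0},
    {"tx":0,"ty":0,"tz":0,"rx":0,"ry":0,"rz":0},
    {"tx":0,"ty":0,"tz":0,"rx":0,"ry":0,"rz":0}
  ]
}}

```text
clock: 25.32
tcp_pos: [0.6059, 0.0472, 0.1633]
tcp_rot: [-0.0, 0.807, 0.59, 0.0]
wrist_force: [-0.6, 0.2, -1.4]
width: 0.019
grip_force: 59.4
```

Run:
```python
from h import *
for _ in range(4): robot.get_image('top'); state()
im=robot.get_image("wrist");s=robot.get_image("side")
a=cv2.resize(s[165:225,310:380],(420,360),interpolation=cv2.INTER_CUBIC);b=cv2.resize(im[140:230,270:360],(360,360),interpolation=cv2.INTER_CUBIC)
cv2.imwrite("pics/f8.png",np.hstack([a,b])[...,::-1]);state()
```

```text
t 25.37 tcp [0.6059 0.0472 0.1633] yaw -17.65 z [ 0.e+00  2.e-04 -1.e+00] F [-0.1  0.1 -1. ] w 0.0192 g 59.4 q [-0.04  0.44  1.57  0.    1.14  0.27]
t 25.42 tcp [0.6059 0.0472 0.1633] yaw -17.64 z [ 0.e+00  1.e-04 -1.e+00] F [ 0.  -0.1 -1.2] w 0.0194 g 59.4 q [-0.04  0.44  1.57  0.    1.14  0.27]
t 25.47 tcp [0.6059 0.0471 0.1633] yaw -17.65 z [-0.e+00  1.e-04 -1.e+00] F [-0.6  0.4 -1.2] w 0.0194 g 59.4 q [-0.04  0.44  1.57  0.    1.14  0.27]
t 25.52 tcp [0.6059 0.0471 0.1633] yaw -17.64 z [-1.e-04 -0.e+00 -1.e+00] F [-0.7 -0.2 -1.2] w 0.0193 g 59.4 q [-0.04  0.44  1.57 -0.    1.14  0.27]
t 25.62 tcp [0.6058 0.0471 0.1633] yaw -17.65 z [-2.e-04 -0.e+00 -1.e+00] F [ 0.1  0.4 -1.5] w 0.0196 g 59.4 q [-0.04  0.44  1.57 -0.    1.14  0.27]
```

View pics/f8.png

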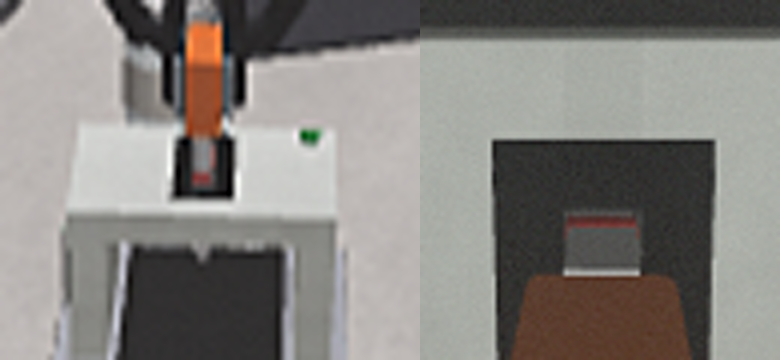

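Both views show the blade in the slot with free play and the red line at the rim mouth. The line is at the same image row in the wrist view as before insertion (about 195), so the wand hasn't slipped. TCP z is 0.1633 and the target is 0.1628, so I'll make one last small trim and hand in.

{"op": "send_rows", "data": {
  "series": [
    {"tx":0,"ty":0,"tz":0.0012,"rx":0,"ry":0,"rz":0},
    {"tx":0,"ty":0,"tz":0,"rx":0,"ry":0,"rz":0},
    {"tx":0,"ty":0,"tz":0,"rx":0,"ry":0,"rz":0},
    {"tx":0,"ty":0,"tz":0,"rx":0,"ry":0,"rz":0},
    {"tx":0,"ty":0,"tz":0,"rx":0,"ry":0,"rz":0},
    {"tx":0,"ty":0,"tz":0,"rx":0,"ry":0,"rz":0},
    {"tx":0,"ty":0,"tz":0,"rx":0,"ry":0,"rz":0},
    {"tx":0,"ty":0,"tz":0,"rx":0,"ry":0,"rz":0},
    {"tx":0,"ty":0,"tz":0,"rx":0,"ry":0,"rz":0},
    {"tx":0,"ty":0,"tz":0,"rx":0,"ry":0,"rz":0}
  ]
}}

```text
clock: 26.45
tcp_pos: [0.6059, 0.047, 0.1628]
tcp_rot: [0.0, 0.807, 0.59, -0.0]
wrist_force: [-0.8, 0.5, -0.9]
width: 0.0196
grip_force: 59.4
```

Run:
```python
from h import *
state();s=robot.get_image("side");C=cam("side");o=robot.get_obs();M=rot(o["tcp_rot"])
p=o["tcp_pos"]-22e-3*M[:,0]; p[2]=.131; print("pred line px",proj(p,C))
r=s.astype(int);m=(r[...,0]-r[...,1]>35)&(abs(r[...,1]-r[...,2])<25);q=[(p.tolist(),) for p in np.argwhere(m[180:205,335:352])+[180,335]];print(q)
print(robot.finish_job())
```

```text
t 26.45 tcp [0.6059 0.047  0.1628] yaw -17.65 z [-1.e-04 -1.e-04 -1.e+00] F [-0.8  0.5 -0.9] w 0.0196 g 59.4 q [-0.04  0.44  1.57 -0.    1.13  0.27]
pred line px [[343.33288698 193.94469021]]
[([187, 341],), ([187, 345],), ([190, 345],), ([191, 345],), ([192, 345],), ([194, 342],), ([194, 343],), ([194, 344],), ([195, 342],), ([195, 343],), ([195, 344],)]
the job is handed in; nothing more can be done
None
```

I handed the job in at 26.5 s: the blue block is seated in the green pocket and released, and the wand is still held in the slot with its red line level with the rim top, to within about 1 mm by my measurements; the judging result was not shown to me.

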